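# Lay the standing paperback down on its pad

## Robot

A 6-joint arm with a two-finger parallel gripper is mounted at the origin on the work surface. World frame = base frame: x ahead of the robot, y to its left, z up, the work surface at z = 0. Lengths are in m, angles in degrees, forces in N, time in s.
With the tool pointing down it reaches from about 0.25 to 0.725 m from the base axis. Payload 9.7 kg.
Tool frame: the origin (TCP) lies midway between the tips of the shut fingers; the grasp point (between the pads) lies bot.hold_point_z behind it (bot.hold_point_z is the distance from the TCP to the grasp point, in m); z points along the fingers, y is the line along which they close (so a half turn about z gives the same grasp; the last joint's range is limited). The gripper opens to 85 mm and grips with 20 to 120 N. Pads are 22 mm wide; open, the fingers measure 114 mm over their backs; the gripper's body (76 mm by 85 mm) begins 54 mm behind the grasp point. The pads swing forward as they close: fully open they stand 13 mm farther back than shut.
Start: joints at [-65.088, 4.979, 10.078, 95.1, 0, 90], TCP at [0.232, -0.499, 0.21] pointing down, gripper open.
Joint ranges: [-179.16, 179.16], [-48.56, 103.87], [-65.8, 70.77], [-126.05, 130.52], [-82.76, 87.17], [-180, 180]. Speed limits (degrees/s): [127.2, 127.2, 147.25, 180, 180, 180].

## Interface

Orientations are given as [roll, pitch, yaw] about the fixed x, y, z axes, in that order (R = Rz(yaw) Ry(pitch) Rx(roll)).
In Python, from workcell import bot, camera, camera_model, ticket gives the robot as it stands.
- The arm moves only by the tool send_rows, never from a script. Its argument "targets" is text: rows parted by semicolons, each of 5 numbers parted by spaces: the shift along the tool's x, y, z in mm, then the turn about the tool's z in degrees, then the closure in counts, from 0 (fully open) to 255 (shut). A call has 1 to 20 rows; each row is the pose to reach, as a shift and turn from the pose commanded when the call began, along the tool's axes at that moment; what a row does not reach only later rows make up. A row lasts 1/8 s, in which the tool goes at most 62.5 mm and 10.7 degrees, less where a joint would pass 70% of its speed; a pose out of reach is approached as far as the arm can. A call with a gripper value outside its range is refused whole. The fingers move at their own pace and stop on an object; "newtons" is the grip in N (left out, the last holds). Time passes only in rows, so rows that repeat a pose let the fingers close. It gives the time, the measured TCP pose, the force, the opening and the grip force at its end, in the units of the state.
- bot.get_obs(): the state, without advancing time (a new reading comes with each control period).
- camera(name): name is "side" or "top"; returns the picture (420x560x3 uint8, blue, green, red); there is no depth.
- camera_model(name): a dict with "K" (3x3 intrinsics, pixels), "pose" (4x4, takes a point from camera to world coordinates). Camera axes: x right, y down, z forward; pixel columns grow to the right and rows downward; lengths in m; the calibration is good to about 2 mm. A picture is of the moment at which its call begins. camera_model takes no time and is no camera call.
- ticket.job_done(): hands the job in; it is judged then, once.
The state is a dict: "time": time; "q": joint angles; "qd": joint speeds; "joint_efforts": joint torques, N m; "ee_pos": TCP position; "tcp_rot": TCP orientation; "wrist_force": force on the tool from outside, world axes, zero at the start; "torque": the same for the moment, N m; "opening": finger opening in m; "grasp_force": force on a finger pad.
Only numpy, scipy, OpenCV 4.12 (cv2) and the standard library are available. Lean on these libraries where they do the work, as an engineer would, in place of code of your own. Each camera call takes 0.05 s, during which the arm holds its last target. There are 200 camera calls.

## Task

Put the bedside book to bed without picking anything up. First push the round tin along the table until it is completely off the dark red pad, while the book still stands; then, without sliding the standing cream paperback away from its spot, push it over from near its top so that it topples and lies flat, wholly on the pad. Nothing is to be lifted or carried, the tin stays right way up, and the glass tumbler, the pile of books and the clock are left alone.

Things in the scene. Friction and masses are not known exactly. Their poses are not given: they have to be found in the camera images.
- book: cream paperback that stands upright on its foot, on the inner end of the pad; loose, about 0.2 kg, 108 mm wide (its x), 26 mm thick (its y), 172 mm tall (its z). Origin: centre of its underside. z points up while it stands; it is to fall along its +y or -y, whichever leads to the pad's centre.
- book_corner_a (a point): corner of the book at its foot, spine side (its x = -54 mm), half-way through the thickness
- book_corner_b (a point): corner of the book at its foot, open side (its x = +54 mm), half-way through the thickness
- book_corner_c (a point): corner of the book at its top, spine side (its x = -54 mm), half-way through the thickness
- book_corner_d (a point): corner of the book at its top, open side (its x = +54 mm), half-way through the thickness
- pad: thin flat dark red leather pad with a cream border 8 mm wide, flush with the table (no step): 180 mm along its x by 250 mm along its y, border included. Origin: its centre, on the table. z up. It lies on one side of the book or the other; the book stands across its inner end, roughly square to it, so that its far end is about 240 mm from the book.
- tin_mid (a point): centre (half-way up, 20 mm above the table) of the round brass tin with an orange disc on its lid, 70 mm across and 40 mm tall, loose, 0.12 kg; it starts standing near the middle of the pad and slides easily on the table
- tin: the same tin; origin at the centre of its underside, z up
- tumbler: loose glass tumbler on a grey coaster on the other side of the book from the pad, 66 mm across, 85 mm tall, its centre about 115 mm from the book's; origin at the centre of its underside. Bystander.
- pile: pile of three paperbacks lying flat well to one side of the work, about 125 by 185 by 42 mm (long side along its x); origin at the centre of its underside. Bystander.
- clock: small white round alarm clock well to the other side of the work, 80 mm wide and 86 mm tall, 35 mm deep; origin at the centre of its underside. Bystander.
Not all that is in view belongs to the job. What is meant by the tin is not green, and is the larger of those in its own colour.

How it is judged:
By the outcome, as a careful person would: the job done as asked, in the order asked, and still so for the second after the job is handed in, with the robot touching nothing.
It also fails if it takes over 51 s, if anything falls off the work surface, if the arm or the gripper's body presses on something with over 40 N, if the wrist force passes 120 N, or if a joint passes its speed limit or range.

## Working session

There is one attempt and no reset: what is moved stays moved. The work goes in short steps, Python scripts to look and compute and a tool call to move; the robot and the scene stay as the last step left them, time stands still between calls to the robot, and variables do not carry over. Pictures are saved under pics/ and viewed, at most 10 in all, crops included, and the job is handed in when it is done.

Besides the shell and the picture viewer there is one more tool, called after "Request:" in YAML: its name, and indented under it one key for each argument. send_rows: Moves the arm, as the interface text tells. Its arguments: {"type":"object","properties":{"targets":{"type":"string"},"newtons":{"type":"number"}},"required":["targets"]}

```bash
mkdir -p pics
python3 - <<'E'
from workcell import bot,camera,camera_model
import cv2,numpy as np
for n in("top","side"):
    cv2.imwrite(f"pics/{n}0.png",camera(n)); m=camera_model(n); print(n,np.round(m["K"],1).tolist(),np.round(m["pose"],3).tolist())
o=bot.get_obs();print(o["time"],o["ee_pos"],o["tcp_rot"],o["opening"],bot.hold_point_z)
E
```

```text
top [[496.3, 0.0, 276.5], [0.0, 496.3, 213.3], [0.0, 0.0, 1.0]] [[-0.019, -0.995, 0.093, 0.486], [-1.0, 0.02, 0.017, -0.011], [-0.019, -0.093, -0.996, 1.324], [0.0, 0.0, 0.0, 1.0]]
side [[458.8, 0.0, 276.8], [0.0, 458.8, 216.4], [0.0, 0.0, 1.0]] [[-0.854, -0.411, 0.319, 0.171], [-0.52, 0.655, -0.548, 0.734], [0.016, -0.634, -0.773, 1.178], [0.0, 0.0, 0.0, 1.0]]
0.1 [ 0.23158977 -0.49862042  0.20965688] [-1.79933897e+02  1.89497308e-03  2.49135288e+01] 0.08534714715218517 0.0187
```

View pics/top0.png

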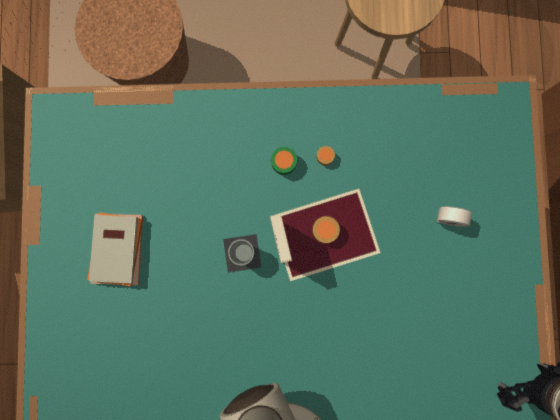

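View pics/side0.png

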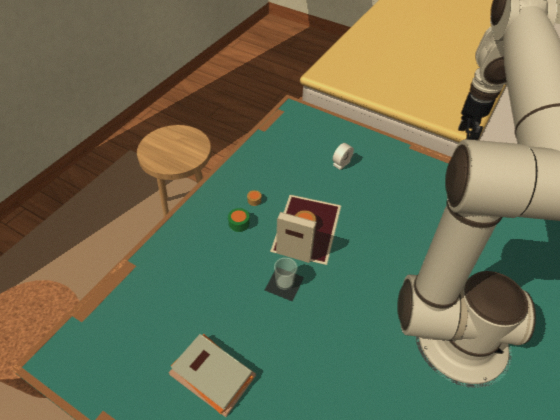

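Top view: the book stands at about (281,240) and the tin at (326,230). The pad corners are near (271,215), (359,190), (379,251) and (290,279), and the tumbler is at (242,252). Decoys are the green tin at (284,160) and the small brass tin at (326,155). The pad lies toward -y, on the right of the image.

```bash
cat > h.py <<'E'
from workcell import bot,camera,camera_model
import cv2,numpy as np
def w(n,uv,z):
    m=camera_model(n);P=m["pose"];uv=np.atleast_2d(uv).astype(float)
    d=np.c_[uv,np.ones(len(uv))]@np.linalg.inv(m["K"]).T@P[:3,:3].T
    return P[:3,3]+d*((z-P[2,3])/d[:,2])[:,None]
def px(n,p):
    m=camera_model(n);P=m["pose"];c=(np.atleast_2d(p)-P[:3,3])@P[:3,:3]@m["K"].T
    return c[:,:2]/c[:,2:]
def blobs(mask,amin=40):
    k,l,s,c=cv2.connectedComponentsWithStats(mask.astype(np.uint8))
    return [(s[i].tolist(),c[i],l==i) for i in range(1,k) if s[i,4]>=amin]
def tin(img,n="top"):
    h=cv2.cvtColor(img,cv2.COLOR_BGR2HSV)
    m=(h[...,0]>3)&(h[...,0]<18)&(h[...,1]>170)&(h[...,2]>150)
    return [(b[0],w(n,b[1],.04)[0].round(3)) for b in blobs(m)]
E
python3 - <<'E'
from h import *
np.set_printoptions(precision=3,suppress=True)
im=cv2.imread("pics/top0.png");h=cv2.cvtColor(im,cv2.COLOR_BGR2HSV)
for t in tin(im):print("orange",t)
red=((h[...,0]<8)|(h[...,0]>165))&(h[...,2]<110)&(h[...,1]>120)
red[:185]=0;red[290:]=0;red[:,:255]=0;red[:,400:]=0
b=max(blobs(red),key=lambda b:b[0][4]);print("red",b[0])
cr=(h[...,1]<110)&(h[...,2]>120)
cr[:180]=0;cr[295:]=0;cr[:,:262]=0;cr[:,395:]=0
c=max(blobs(cr),key=lambda b:b[0][4]);print("cream",c[0])
both=red|cr
pts=np.argwhere(both)[:,::-1]
W=w("top",pts,0)[:,:2]
r=cv2.minAreaRect((W*1000).astype(np.float32));print("pad+book",r)
W=w("top",np.argwhere(b[2])[:,::-1],0)[:,:2];r=cv2.minAreaRect((W*1000).astype(np.float32));print("red",r, cv2.boxPoints(r))
big=cv2.resize(im[175:295,215:400],None,fx=4,fy=4,interpolation=cv2.INTER_CUBIC);cv2.imwrite("pics/c.png",big)
s=cv2.imread("pics/side0.png");cv2.imwrite("pics/s.png",cv2.resize(s[180:310,230:360],None,fx=4.5,fy=4.5,interpolation=cv2.INTER_CUBIC))
E
```

```text
orange ([320, 149, 12, 12, 114], array([ 0.759, -0.121,  0.04 ]))
orange ([275, 151, 18, 17, 232], array([ 0.749, -0.01 ,  0.04 ]))
orange ([317, 221, 18, 18, 249], array([ 0.562, -0.116,  0.04 ]))
red [283, 194, 92, 82, 4228]
cream [262, 180, 133, 115, 8309]
pad+book ((544.93798828125, -125.14170837402344), (354.6399841308594, 304.3197326660156), 88.76563262939453)
red ((551.9119873046875, -115.51296997070312), (159.03114318847656, 229.02993774414062), 16.260894775390625) [[ 443.512  -27.844]
 [ 507.643 -247.712]
 [ 660.312 -203.182]
 [ 596.181   16.686]]
```

View pics/c.png

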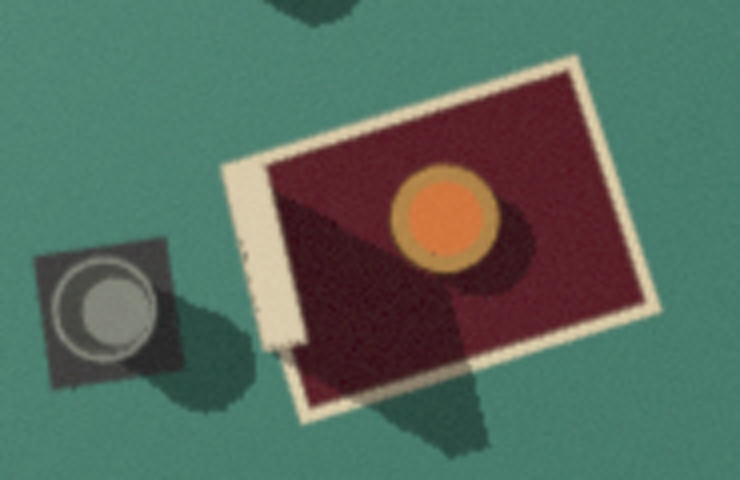

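View pics/s.png

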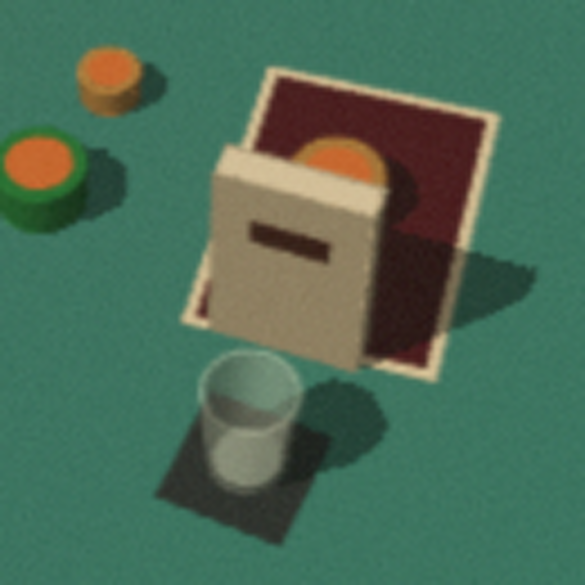

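The crops show the pad corners (crop px) at (222,165), (575,57), (660,312) and (303,422). The book's top face is at (222,163), (266,163), (307,345) and (264,350). In the side crop the foot edge of the book's tumbler-side face runs from (208,328) to (360,370).

Run:
```python
from h import *
np.set_printoptions(precision=4,suppress=True)
t=lambda a:np.array(a)/4+[215-.375,175-.375]
s=lambda a:np.array(a)/4.5+[230-.4,180-.4]
P=w("top",t([[222,165],[575,57],[660,312],[303,422]]),0)[:,:2]
P2=w("side",s([[268,68],[499,117],[437,381],[182,323]]),0)[:,:2]
print("pad top",P.tolist(),P.mean(0)); print("pad side",P2.tolist(),P2.mean(0))
B=w("top",t([[222,163],[266,163],[307,345],[264,350]]),.172)[:,:2]
print("booktop",B.tolist(),B.mean(0))
S=w("side",s([[232,147],[387,187],[381,213],[214,180]]),.172)[:,:2]
print("booktop side",S.tolist(),S.mean(0))
F=w("side",s([[208,328],[360,370]]),0)[:,:2];print("foot",F.tolist(),F.mean(0))
L=P[2]-P[3];L2=P2[1]-P2[2];print("long dir",np.degrees(np.arctan2(*L[::-1])),np.degrees(np.arctan2(*L2[::-1])))
for n,A in(("Btop",B[3]-B[0]),("Btop2",B[2]-B[1]),("Bs",S[0]-S[1]),("Bs2",S[3]-S[2]),("foot",F[0]-F[1])):print(n,np.degrees(np.arctan2(*A[::-1])),np.linalg.norm(A))
print("tumbler",w("top",t([[118,312]]),0.0),w("top",t([[104,308]]),.085),"small tin/green radii 35-ish")
print("tin mid side", w("side",s([[340,163]]),.04))
```

```text
pad top [[0.6032814408067482, 0.02861577740987538], [0.6712349025775762, -0.20954625529351506], [0.4996797979628291, -0.2599211185979592], [0.4316093158367855, -0.022005690579839317]] [ 0.5515 -0.1157]
pad side [[0.6719343632375647, -0.20731594077469206], [0.4990236985376306, -0.25741044768964105], [0.42910261372862624, -0.02100665398610102], [0.6018707293626374, 0.0302938124787272]] [ 0.5505 -0.1139]
booktop [[0.5892052171562299, 0.023445633470569487], [0.5886874579181127, -0.0021949472873605495], [0.48271658188646344, -0.023819996835690325], [0.4803010793389109, 0.0010625239289582533]] [ 0.5352 -0.0004]
booktop side [[0.5839404198860649, 0.0006111127727107535], [0.48487937641324463, -0.023091094042535842], [0.4782145598537937, -0.0028642856757301605], [0.579600492370731, 0.029730255876526557]] [0.5317 0.0011]
foot [[0.5843530663977289, 0.02431623361838131], [0.47800564680163415, -0.0010312930135152332]] [0.5312 0.0116]
long dir -74.03353360204873 -73.52337803123076
Btop -168.38571349860106 0.11118055057646263
Btop2 -168.4662409026798 0.10815483962765096
Bs 13.456108175009478 0.10185717913744084
Bs2 17.822067661341002 0.10649653257890959
foot 13.40611650725537 0.10932644127155397
tumbler [[0.5064 0.0996 0.    ]] [[0.5078 0.1012 0.085 ]] small tin/green radii 35-ish
tin mid side [[ 0.5651 -0.1239  0.04  ]]
```

Request:
send_rows:
  targets: "40 -15 0 0 120;90 -33 0 2 120;140 -52 0 4 120;190 -70 0 6 120;240 -89 0 8.8 120;290 -107 0 8.8 120;340 -126 0 8.8 120;390 -144 0 8.8 120;440 -163 0 8.8 120;485 -180 0 8.8 120;515 -190 0 8.8 120;531 -196 0 8.8 120;531 -196 0 8.8 120;531 -196 0 8.8 120;531 -196 0 8.8 120"

```text
time: 1.98
ee_pos: [0.6301, -0.0984, 0.2108]
tcp_rot: [180.0, -0.0, 16.0]
wrist_force: [0.1, -0.3, 0.2]
opening: 0.045
grasp_force: 0.0
```

Run:
```python
from h import *
o=bot.get_obs();print(o["time"],o["ee_pos"],o["tcp_rot"],o["opening"],o["q"])
cv2.imwrite("pics/s1.png",camera("side"))
```

```text
1.975 [ 0.63013656 -0.09838505  0.21075986] [ 1.79982265e+02 -2.21792995e-02  1.60373959e+01] 0.04501915643363057 [-8.87087423e+00  1.76460604e+01  2.48335308e+01  9.71598848e+01
 -6.74392226e-03  1.55091732e+02]
```

View pics/s1.png

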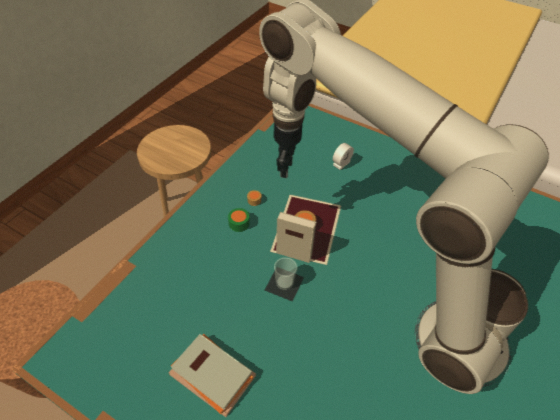

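The gripper is above the far side of the tin at about (285,170), and the book is still standing. Next it descends and pulls the tin off the pad.

Request:
send_rows:
  targets: "0 0 40 0 120;0 0 80 0 120;0 0 120 0 120;0 0 155 0 120;0 0 185 0 120;0 0 200 0 120;0 0 200 0 120;-8 0 200 0 120;-16 0 200 0 120;-24 0 200 0 120;-30 0 200 0 120;-36 0 200 0 120;-42 0 200 0 120;-50 0 200 0 120;-58 0 200 0 120;-66 0 200 0 120"

```text
time: 4.03
ee_pos: [0.5668, -0.1159, 0.0103]
tcp_rot: [-180.0, -0.0, 16.1]
wrist_force: [0.2, -0.0, -0.1]
opening: 0.0453
grasp_force: 0.6
```

Run:
```python
from h import *
im=camera("top")
o=bot.get_obs();print(o["time"],o["ee_pos"],o["wrist_force"])
for t in tin(im):print(t)
cv2.imwrite("pics/t2.png",cv2.resize(im[130:310,200:420],None,fx=3,fy=3))
```

```text
4.075 [ 0.56597117 -0.11610053  0.01029377] [ 1.02810273 -1.4541241   0.97741166]
([320, 149, 12, 12, 116], array([ 0.759, -0.121,  0.04 ]))
([275, 151, 18, 17, 234], array([ 0.748, -0.011,  0.04 ]))
```

View pics/t2.png

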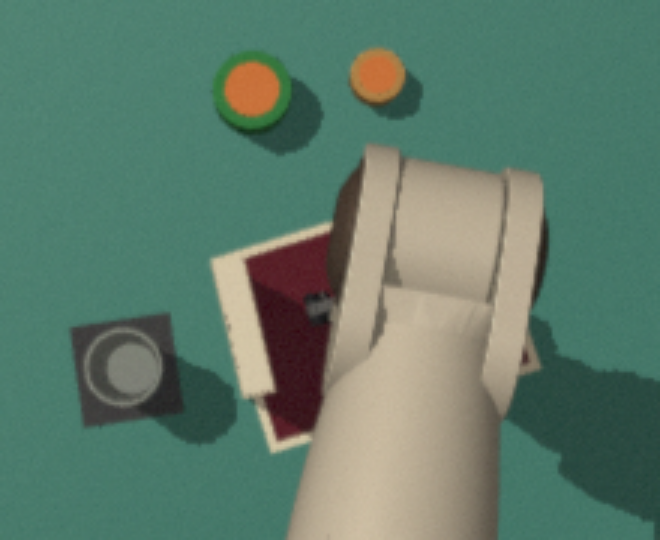

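The arm hides the tin, one finger shows at (320,305), and the book is undisturbed. I'll continue the pull.

Request:
send_rows:
  targets: "-8 0 0 0 120;-16 0 0 0 120;-25 0 0 0 120;-34 0 0 0 120;-43 0 0 0 120;-52 0 0 0 120;-61 0 0 0 120;-70 0 0 0 120;-79 0 0 0 120;-88 0 0 0 120;-97 0 0 0 120;-106 0 0 0 120;-115 0 0 0 120;-124 0 0 0 120;-132 0 0 0 120;-139 0 0 0 120;-144 0 0 0 120;-147 0 0 0 120;-149 0 0 0 120;-150 0 0 0 120"

```text
time: 6.58
ee_pos: [0.4232, -0.1574, 0.0103]
tcp_rot: [180.0, -0.0, 16.1]
wrist_force: [1.3, 0.3, -0.3]
opening: 0.0452
grasp_force: 0.3
```

Request:
send_rows:
  targets: "10 0 0 0 120;25 0 0 0 120;25 0 -40 0 120;25 0 -90 0 120;25 0 -140 0 120;25 0 -190 0 120;25 0 -240 0 120;25 0 -270 0 120;25 0 -280 0 120"

```text
time: 7.7
ee_pos: [0.4486, -0.1503, 0.2917]
tcp_rot: [179.9, -0.1, 16.1]
wrist_force: [0.4, 0.4, -0.4]
opening: 0.0452
grasp_force: 0.0
```

Run:
```python
from h import *
im=camera("side")
o=bot.get_obs();print(o["time"],o["ee_pos"],o["tcp_rot"],o["wrist_force"])
for t in tin(im,"side"):print("side",t)
for t in tin(camera("top")):print("top",t)
cv2.imwrite("pics/s3.png",cv2.resize(im[130:400,180:480],None,fx=2,fy=2))
```

```text
7.75 [ 0.44834922 -0.15029325  0.29163044] [ 1.79942970e+02 -8.87386215e-02  1.61408250e+01] [-1.2289965   0.05125728  0.07115089]
side ([249, 191, 11, 9, 68], array([ 0.754, -0.112,  0.04 ]))
side ([231, 211, 15, 11, 128], array([ 0.748, -0.009,  0.04 ]))
side ([354, 224, 16, 13, 166], array([ 0.386, -0.166,  0.04 ]))
side ([191, 385, 32, 28, 109], array([0.478, 0.504, 0.04 ]))
top ([320, 149, 12, 12, 115], array([ 0.759, -0.12 ,  0.04 ]))
top ([275, 151, 18, 17, 230], array([ 0.749, -0.011,  0.04 ]))
top ([339, 291, 9, 12, 47], array([ 0.391, -0.151,  0.04 ]))
```

View pics/s3.png

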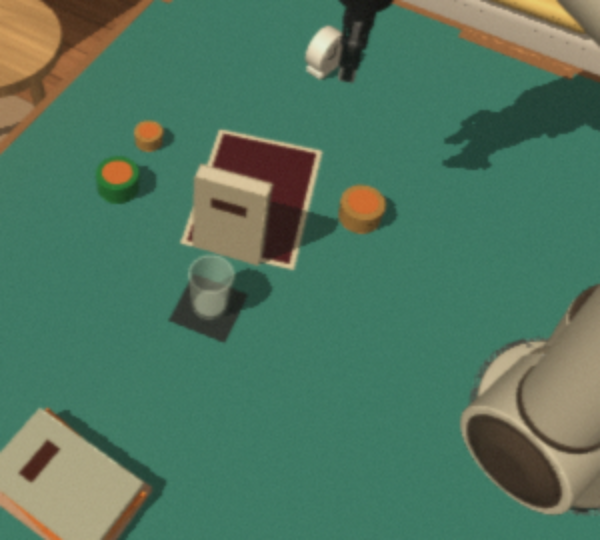

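The tin is at (362,205), well off the pad at about (0.387,-0.165) and upright; the book still stands. Now I'll go over behind the book, on the tumbler side.

Request:
send_rows:
  targets: "13 -18 0 -8 120;26 -36 0 -17 120;39 -55 0 -27 120;52 -73 0 -37 120;65 -91 0 -47 120;78 -109 0 -57 120;91 -128 0 -66 120;104 -146 0 -75 120;117 -165 0 -82 120;128 -182 0 -86.4 120;128 -182 0 -86.4 120;128 -182 0 -86.4 120;128 -182 0 -86.4 120"

```text
time: 9.43
ee_pos: [0.5195, 0.0594, 0.29]
tcp_rot: [-180.0, 0.0, 102.4]
wrist_force: [0.1, -0.2, -0.1]
opening: 0.0455
grasp_force: 0.0
```

Request:
send_rows:
  targets: "0 0 30 0 120;0 0 60 0 120;0 0 90 0 120;0 0 115 0 120;0 0 132 0 120;0 0 138 0 120;0 0 138 0 120;0 0 138 0 120"

```text
time: 10.42
ee_pos: [0.5201, 0.06, 0.1533]
tcp_rot: [179.9, 0.0, 102.5]
wrist_force: [-0.1, 0.1, 0.1]
opening: 0.0456
grasp_force: 0.0
```

Run:
```python
from h import *
im=camera("side")
o=bot.get_obs();print(o["time"],o["ee_pos"],o["tcp_rot"],o["wrist_force"])
cv2.imwrite("pics/s4.png",cv2.resize(im[150:350,200:400],None,fx=3,fy=3))
```

```text
10.475 [0.52012836 0.06001789 0.15324579] [1.79918182e+02 7.93714002e-03 1.02509585e+02] [-0.590831    0.21314719 -0.17148978]
```

View pics/s4.png

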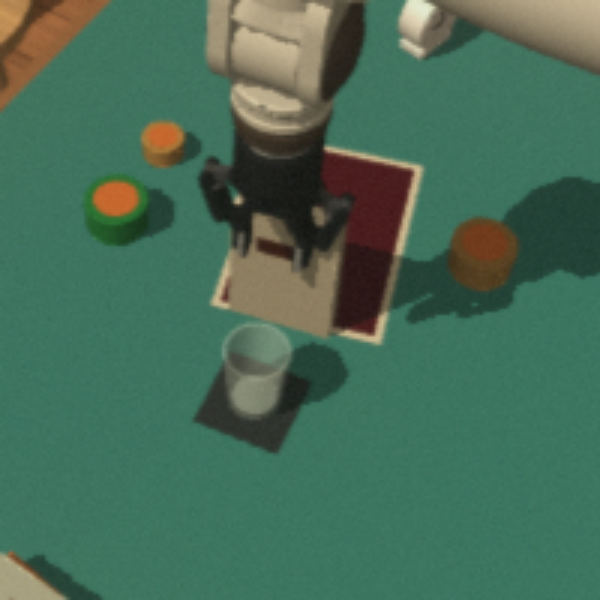

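The fingers sit behind the upper part of the book, at about (238,245) and (302,255), above the tumbler. Now the slow push.

Request:
send_rows:
  targets: "-8 0 0 0 120;-16 0 0 0 120;-23 0 0 0 120;-29 0 0 0 120;-34 0 0 0 120;-38 0 0 0 120;-42 0 0 0 120;-46 0 0 0 120;-50 0 0 0 120;-54 0 0 0 120;-58 0 0 0 120;-63 0 0 0 120;-68 0 0 0 120;-73 0 0 0 120;-78 0 0 0 120;-83 0 0 0 120;-83 0 0 0 120;-83 0 0 0 120"

```text
time: 12.72
ee_pos: [0.5377, -0.021, 0.1523]
tcp_rot: [180.0, -0.0, 102.5]
wrist_force: [0.8, -0.1, -0.7]
opening: 0.0451
grasp_force: 0.0
```

Request:
send_rows:
  targets: "0 0 -30 0 120;0 0 -80 0 120;20 -20 -130 0 120;45 -50 -130 0 120;70 -90 -130 0 120;90 -130 -130 0 120;110 -160 -130 0 120;130 -190 -130 0 120;150 -210 -130 0 120;150 -210 -130 0 120;150 -210 -130 0 120;150 -210 -130 0 120"

```text
time: 14.22
ee_pos: [0.3006, 0.0797, 0.2821]
tcp_rot: [-180.0, 0.0, 102.5]
wrist_force: [0.4, 0.2, -0.0]
opening: 0.0451
grasp_force: 0.0
```

Run:
```python
from h import *
im=camera("side");t=camera("top")
o=bot.get_obs();print(o["time"],o["ee_pos"],o["wrist_force"],tin(im,"side"))
a=cv2.resize(im[150:350,200:400],None,fx=2,fy=2);b=cv2.resize(t[130:330,200:400],None,fx=2,fy=2)
cv2.imwrite("pics/s5.png",np.hstack([a,b]))
```

```text
14.325 [0.30056795 0.07966851 0.28206771] [ 0.20840743 -0.60978547  0.65905282] [([249, 192, 11, 7, 64], array([ 0.754, -0.112,  0.04 ])), ([231, 211, 15, 11, 128], array([ 0.748, -0.009,  0.04 ])), ([191, 385, 32, 28, 109], array([0.478, 0.504, 0.04 ]))]
```

View pics/s5.png

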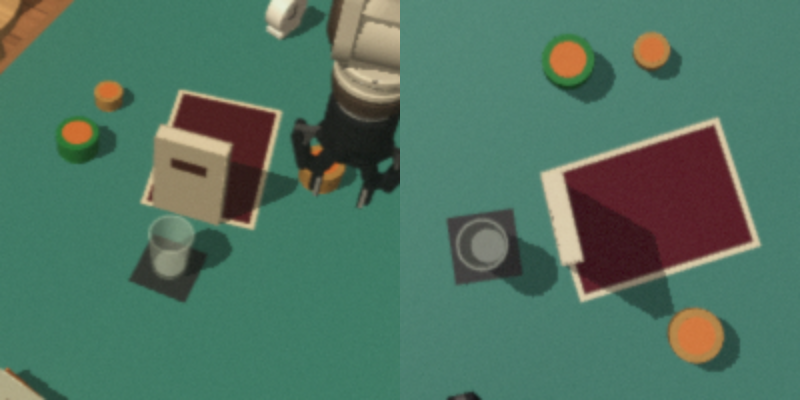

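The book is still standing at about (560,220) in the right half, so the push tilted it too little or passed over it. I'll measure its position numerically against the start.

```bash
cat >> h.py <<'E'
def book(im,z=.172):
    h=cv2.cvtColor(im,cv2.COLOR_BGR2HSV);cr=((h[...,1]<110)&(h[...,2]>90)&(h[...,0]<35)).astype(np.uint8)
    cr[:180]=0;cr[300:]=0;cr[:,:255]=0;cr[:,395:]=0
    cr=cv2.morphologyEx(cr,cv2.MORPH_OPEN,np.ones((6,6),np.uint8))
    b=max(blobs(cr,20),key=lambda b:b[0][4])
    W=w("top",np.argwhere(b[2])[:,::-1],z)[:,:2]
    return b[0],W.mean(0).round(4),cv2.minAreaRect((W*1000).astype(np.float32))
E
python3 - <<'E'
from h import *
print(book(cv2.imread("pics/top0.png")));t=camera("top");print(book(t));print(tin(t))
E
```

```text
([272, 216, 20, 47, 544], array([ 0.5338, -0.0027]), ((533.2709350585938, -2.8016510009765625), (111.25470733642578, 26.884639739990234), 12.065316200256348))
([272, 216, 20, 47, 545], array([ 0.5338, -0.0027]), ((533.2906494140625, -2.8677940368652344), (111.2392349243164, 26.768564224243164), 11.945225715637207))
[([320, 149, 12, 12, 115], array([ 0.758, -0.121,  0.04 ])), ([275, 151, 18, 17, 234], array([ 0.748, -0.01 ,  0.04 ])), ([339, 289, 18, 18, 263], array([ 0.387, -0.167,  0.04 ]))]
```

The book hasn't moved, and I can't tell whether it rocked back or was missed. I'll go back, a little lower, and push farther.

Request:
send_rows:
  targets: "-5 25 0 0 120;-13 50 0 0 120;-20 75 0 0 120;-27 100 0 0 120;-37 130 0 0 120;-47 160 0 0 120;-57 185 0 0 120;-67 205 0 0 120;-67 210 0 0 120;-67 210 0 0 120;-67 210 40 0 120;-67 210 80 0 120;-67 210 115 0 120;-67 210 138 0 120;-67 210 144 0 120;-67 210 144 0 120;-67 210 144 0 120"

```text
time: 16.5
ee_pos: [0.5201, 0.0601, 0.1397]
tcp_rot: [179.9, 0.0, 102.5]
wrist_force: [0.5, 0.2, -0.3]
opening: 0.0451
grasp_force: 0.0
```

Request:
send_rows:
  targets: "-8 0 0 0 120;-16 0 0 0 120;-24 0 0 0 120;-31 0 0 0 120;-37 0 0 0 120;-43 0 0 0 120;-49 0 0 0 120;-55 0 0 0 120;-61 0 0 0 120;-66 0 0 0 120;-70 0 0 0 120;-70 0 0 0 120"

```text
time: 18.0
ee_pos: [0.5349, -0.0086, 0.1383]
tcp_rot: [-180.0, -0.0, 102.5]
wrist_force: [-0.4, -0.7, 0.5]
opening: 0.0452
grasp_force: 0.0
```

Run:
```python
from h import *
im=camera("side")
o=bot.get_obs();print(o["time"],o["ee_pos"],o["wrist_force"])
a=cv2.resize(im[160:310,230:360],None,fx=4,fy=4);cv2.imwrite("pics/s6.png",a)
h=cv2.cvtColor(im,cv2.COLOR_BGR2HSV);h0=cv2.cvtColor(cv2.imread("pics/side0.png"),cv2.COLOR_BGR2HSV)
for H in(h0,h):  # front-face cream rows along column 285..310
    print([ [int(v) for v in H[r,270:320:6,2]] for r in range(205,270,6)])
```

```text
18.05 [ 0.53481975 -0.00841823  0.13826173] [ 0.64243351 -0.7028071  -0.13149149]
[[119, 116, 113, 152, 77, 76, 73, 74, 77], [118, 115, 121, 78, 75, 149, 159, 80, 76], [118, 117, 211, 208, 207, 190, 198, 177, 48], [117, 122, 141, 140, 151, 207, 208, 210, 44], [114, 123, 141, 120, 140, 143, 142, 139, 57], [116, 155, 140, 137, 69, 55, 141, 127, 46], [116, 172, 143, 142, 144, 140, 142, 101, 42], [121, 122, 141, 140, 142, 142, 141, 75, 45], [116, 120, 139, 140, 139, 141, 142, 56, 44], [116, 116, 122, 134, 123, 135, 143, 97, 84], [117, 104, 117, 138, 136, 84, 72, 114, 117]]
[[115, 118, 27, 33, 79, 34, 28, 110, 44], [118, 117, 117, 55, 176, 132, 30, 27, 36], [116, 120, 184, 92, 74, 73, 76, 95, 111], [117, 117, 196, 189, 190, 186, 103, 189, 138], [116, 120, 189, 191, 190, 193, 190, 190, 58], [115, 185, 191, 189, 187, 186, 190, 190, 46], [117, 145, 188, 190, 191, 191, 191, 193, 46], [119, 106, 191, 192, 191, 192, 192, 168, 43], [118, 135, 201, 140, 188, 192, 191, 77, 48], [121, 118, 118, 139, 117, 124, 195, 108, 86], [118, 106, 117, 143, 145, 89, 74, 116, 119]]
```

View pics/s6.png

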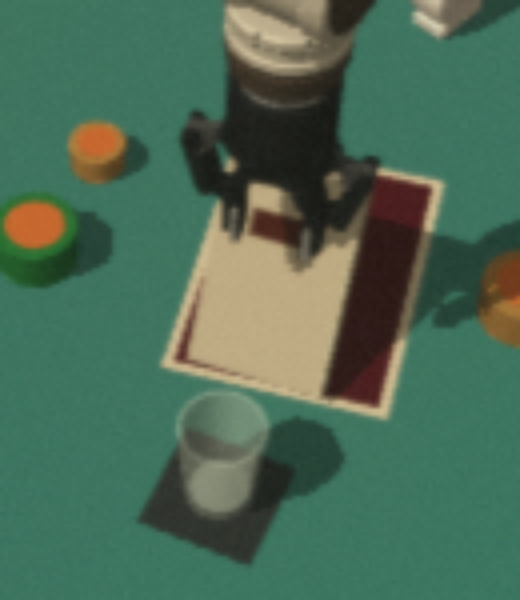

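The book has toppled and lies on the pad: its foot edge runs from (185,360) to (325,397), with the pad border visible beyond it. Next I retract and verify the margins numerically.

Request:
send_rows:
  targets: "0 0 -40 0 120;0 0 -90 0 120;0 0 -140 0 120;20 -30 -150 0 120;45 -70 -150 0 120;70 -110 -150 0 120;90 -150 -150 0 120;110 -190 -150 0 120;130 -210 -150 0 120;130 -210 -150 0 120;130 -210 -150 0 120"

```text
time: 19.42
ee_pos: [0.302, 0.0731, 0.2884]
tcp_rot: [180.0, 0.0, 102.5]
wrist_force: [1.0, 0.1, -1.0]
opening: 0.0449
grasp_force: 0.0
```

Run:
```python
from h import *
t=camera("top");o=bot.get_obs();print(o["time"],o["ee_pos"],o["wrist_force"]);print(tin(t))
b=book(t,.026);print(b)
c=np.array([.551,-.115]);a=np.radians(-73.8);R=np.array([[-np.sin(a),np.cos(a)],[np.cos(a),np.sin(a)]])
print("book corners in pad (lat,long) mm:",((cv2.boxPoints(b[2])/1000-c)@R.T*1000).round(0).tolist())
```

```text
19.475 [0.30217051 0.07296921 0.28820069] [-0.40756225  0.20797206  0.24871398]
[([320, 149, 12, 12, 114], array([ 0.758, -0.121,  0.04 ])), ([275, 151, 18, 18, 236], array([ 0.748, -0.011,  0.04 ])), ([339, 289, 19, 18, 263], array([ 0.387, -0.167,  0.04 ]))]
([284, 206, 73, 55, 2712], array([ 0.5535, -0.1004]), ((554.2145385742188, -102.68655395507812), (111.35604095458984, 175.5296173095703), 12.219202041625977))
book corners in pad (lat,long) mm: [[-43.0, -102.0], [-55.0, 73.0], [56.0, 80.0], [68.0, -95.0]]
```

The book lies flat and well inside the pad (half-sizes 90 × 125 mm), and the tin is off it, so I'm handing in.

```bash
python3 -c "
from workcell import ticket;print(ticket.job_done())"
```

```text
the job is handed in; nothing more can be done
None
```

I handed the job in at about 19.5 s: the tin is upright and off the pad, and the book toppled on the second push (the first left it standing, unmoved) and lies flat, wholly on the pad; the tumbler, pile and clock were left alone.

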